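# Close the red air damper: free its ratchet pawl, push its lever down

### The job

Two damper boxes stand on the lab bench, one with a red lever paddle and one with a blue. On the red one, press the yellow tab down until the ratchet pawl is lifted clear of the teeth, and after that push the red lever all the way down to its bottom stop and leave it there. Only press and push: do not pull the lever upward, leave the blue damper as it is and do not shift, tip or lift the loose things on the bench.

Things in the scene. Friction and masses are not known exactly. Their poses are not given: they have to be found in the camera images.
- red_damper: Fixed sheet-metal box, 146 (x) by 290 (y) by 72 mm high, yaw within 0.35 rad of the world's. Origin: centre of its underside, on the bench. On it a lever and ratchet in its y-z plane at x = 0: red paddle towards its +y, yellow tab at its -y end. A grey bracket plate stands at x = -30 mm, y = -100 to 25 mm, up to 167 mm above the bench. The blue box is about 0.38 m away to one side.
- red_hub (a point): Axle of the red lever, along the box's x: 12 mm towards -y of the box's origin, 125 mm above the bench. The lever has a steel ratchet wheel here, 86 mm across, its teeth reaching to 56 mm radius; the pawl's nose drops between them from above.
- red_lever (a joint): Angle of the red lever, rad, growing as it goes down. 0: it rises 50 degrees above level towards the box's +y; 0.90: level, on its bottom stop. Starts between -0.05 and 0.08. With the pawl in it is blocked at about 0.10; with the pawl free it goes down against friction (4 to 5 N on the paddle) and stays where left. It can be pulled up to -0.25, which is not wanted.
- red_paddle (a point): Centre of the upper face of the flat red paddle at the lever's end: 42 mm wide, 50 mm along the lever, 12 mm thick. This point is 130 mm from the axle along the lever, 6 mm above its centre line; about 230 mm above the bench at first and 131 mm at the bottom stop. Push down on this face.
- red_pawl (a joint): Angle of the red damper's pawl, rad: 0 with its nose between the teeth (start), growing as the yellow tab is pressed down, 0.35 at its stop. The nose is clear of all teeth from about 0.13, fully clear above 0.2. The pivot is stiff: it needs about 3 N on the tab, and the pawl stays where it is left.
- red_tab (a point): Centre of the top of the yellow thumb tab on the tail of the red damper's pawl: 30 mm (x) by 26 mm (y), 6 mm thick. At first 178 mm above the bench and 129 mm towards -y from the box's origin. The pawl's pivot is 47 mm nearer the axle and 23 mm lower; pressing the tab down moves it 16 mm to its stop.
- blue_damper: The same damper box with a blue paddle (same sizes, axes and yellow tab). To be left alone.
- blue_lever (a joint): Angle of the blue lever, as for the red one. To be left as it is.
- blue_pawl (a joint): Angle of the blue damper's pawl, as for the red one. To be left as it is.
- screwdriver: Loose screwdriver with a green handle, about 200 mm long and 26 mm thick, lying along the +x edge of the red damper box's top. Leave alone.
- wrench: Loose spanner, about 180 mm long, lying along the +x edge of the blue damper box's top. Leave alone.
- bottle: Loose clear bottle with a blue cap standing beyond the dampers, 60 mm across, 130 mm high. Leave alone.
- fitting: Loose brass pipe fitting standing beyond the dampers, 42 mm across, 50 mm high. Leave alone.
- flange: Loose flat steel ring lying beyond the dampers, 70 mm across, 12 mm high. Leave alone.
- meter: Loose white hand-held meter lying beyond the dampers, 60 by 110 by 26 mm. Leave alone.

How it is judged (in metres and radians):
On the way, in this order (a step that is already met when the one before it is completed fails the run):
1. the red damper's pawl is pressed clear of the teeth while the lever is still up (value of joint red_pawl above 0.2 rad and value of joint red_lever below 0.2 rad), for 0.1 s.
2. the red lever is pushed down to its bottom stop (value of joint red_lever above 0.85 rad), for 0.2 s.
At the end, for the whole second after the job is handed in: The red lever rests at its bottom stop (joint above 0.85 of 0.90 rad), the blue lever is still up and its pawl still in, and the loose things are within 30 mm of where they stood (value of joint red_lever between 0.85 and 0.95 rad and velocity of joint red_lever between -0.05 and 0.05 rad/s and value of joint blue_lever between -0.15 and 0.15 rad and value of joint blue_pawl below 0.08 rad and distance of each of screwdriver, wrench, bottle, fitting, flange, meter from where it was at the start of the episode below 0.03 m); the robot touches nothing.
It fails at once if the red lever is pulled upward (value of joint red_lever below -0.13 rad).
It fails at once if the blue damper's lever or pawl is moved (value of joint blue_lever above 0.15 rad or value of joint blue_lever below -0.13 rad or value of joint blue_pawl above 0.08 rad).
It fails at once if a loose thing is shifted, tipped or lifted by more than 30 mm (distance of any of screwdriver, wrench, bottle, fitting, flange, meter from where it was at the start of the episode above 0.03 m or angle between any of screwdriver, wrench, bottle, fitting, flange, meter's own z axis and vertical above 0.5 rad).
It also fails if it takes over 42 s, if anything falls off the work surface, if the arm or the gripper's body presses on something with over 40 N, if the wrist force passes 120 N, or if a joint passes its speed limit or range.

### The arm

A 7-joint arm with a two-finger parallel gripper is mounted at the origin on the work surface. World frame = base frame: x ahead of the robot, y to its left, z up, the work surface at z = 0. Lengths are in m, angles in degrees, forces in N, time in s.
With the tool pointing down it reaches from about 0.425 to 0.875 m from the base axis. Payload 4.7 kg.
Tool frame: the origin (TCP) lies midway between the tips of the shut fingers; the grasp point (between the pads) lies 19 mm behind it; z points along the fingers, y is the direction in which the jaws open and shut (so a half turn about z gives the same grasp; the last joint's range is limited). The gripper opens to 87 mm and grips with 3 to 60 N. Pads are 19 mm wide; open, the fingers measure 117 mm over their backs; the gripper's body (75 mm by 190 mm) begins 51 mm behind the grasp point.
Start: joints at [-67.89, 18.392, -4.016, 83.108, 1.295, 78.541, -3.26], TCP at [0.236, 0.606, 0.223] pointing down, gripper open.
Joint ranges: [-163.93, 163.93], [-17.29, 119.83], [-79.2, 71.16], [3.27, 140.29], [-89.18, 269.18], [5.43, 117.66], [-154.24, 154.24]. Speed limits (degrees/s): [147.25, 147.25, 180, 180, 180, 180, 180].

### API

Orientations are given as [roll, pitch, yaw] about the fixed x, y, z axes, in that order (R = Rz(yaw) Ry(pitch) Rx(roll)).
In Python, from cell import env gives the robot as it stands.
- The arm moves only by the tool apply_moves, never from a script. Its argument "targets" is a list of rows, each a list of 2 entries, a list of its own where there are three numbers: the shift along the world's x, y, z in mm, then the turn, a rotation vector about the world's x, y, z in rad. A call has 1 to 8 rows; each row is the pose to reach, as a shift and turn from the pose commanded when the call began; what a row does not reach only later rows make up. A row lasts 1/10 s, in which the tool goes at most 50 mm and 8.59 degrees, less where a joint would pass 70% of its speed; a pose out of reach is approached as far as the arm can. A call with a gripper value outside its range is refused whole. "hand" is the finger opening in mm, from 0 to 87, set as the call begins (left out, the last holds). The fingers move at their own pace and stop on an object; "squeeze" is the grip in N (left out, the last holds). Time passes only in rows, so rows that repeat a pose let the fingers close. It gives the time, the measured TCP pose, the force and the opening at its end, in the units of the state.
- env.get_obs(): the state, without advancing time (a new reading comes with each control period).
- env.read_camera(name): name is "scene" or "side" or "wrist"; returns a dict with "image" (480x640x3 uint8, red, green, blue), "camera_matrix" (3x3 intrinsics, pixels), "camera_from_world" (4x4, takes a point from world to camera coordinates); the wrist camera has in their place "mount" (4x4, takes a point from camera to tool coordinates, whose origin is the TCP and whose axes are the flange's). Camera axes: x right, y down, z forward; pixel columns grow to the right and rows downward; lengths in m; the calibration is good to about 2 mm. A picture is of the moment at which its call begins: read the wrist's pose just before it. There is no depth.
- env.sign_off(): hands the job in, once; it reports no verdict.
Trained networks look in a picture, given as the dict that the camera call returned (one of the last four; its "shot" number tells which), for a name from the list of things; names that differ only in an ending like _2 or _b are one class to them, and where a whole thing is asked for, a point or a joint stands for the part that bears it (a point fixed in the world has none). Each returns a list of dicts, best first, with "conf" (0 to 1); they miss things now and then, are a little off and sometimes report something else, mostly with a low value. They report only what shows in the picture. A call takes as long as a camera call.
- env.regions_of(picture, target): "region" (480x640 bool, what is visible of it) and "rect" ([left, top, right, bottom] in pixels, round what is visible of it).
The state is a dict: "time_s": time; "qpos": joint angles; "joint_velocities": joint speeds; "effort": joint torques, N m; "tool_pos": TCP position; "tool_rot": TCP orientation; "force": force on the tool from outside, world axes, zero at the start; "wrist_torque": the same for the moment, N m; "grip_width": finger opening in m.
Only numpy, scipy, OpenCV 4.12 (cv2) and the standard library are available. Lean on these libraries where they do the work, as an engineer would, in place of code of your own. Each camera call takes 0.05 s, during which the arm holds its last target. There are 200 camera calls.

## Working session

There is one attempt and no reset: what is moved stays moved. The work goes in short steps, Python scripts to look and compute and a tool call to move; the robot and the scene stay as the last step left them, time stands still between calls to the robot, and variables do not carry over. Pictures are saved under pics/ and viewed, about 8 in all and at most 12, crops included, and the job is handed in when it is done.

Besides the shell and the picture viewer there is one more tool, called after "Request:" as name(argument=value, ...) on one line, values as JSON. apply_moves: Moves the arm, as the interface text tells. Its arguments: {"type":"object","properties":{"targets":{"type":"array","items":{"type":"array"}},"hand":{"type":"number"},"squeeze":{"type":"number"}},"required":["targets"]}

```bash
mkdir -p pics; python3 - <<'E'
from cell import env
import cv2,numpy as np,pickle
o=env.get_obs(); print(o['time_s'],o['tool_pos'],o['tool_rot'],o['force'])
d={}
for c in ['scene','side']:
    p=env.read_camera(c); d[c]={k:p[k] for k in p}
    cv2.imwrite(f'pics/{c}0.png',p['image'][:,:,::-1])
    print(c,p['camera_matrix'].tolist(),np.round(p['camera_from_world'],3).tolist())
    for t in ['red_damper','red_paddle','red_tab','blue_damper','blue_paddle','screwdriver']:
        for r in env.regions_of(p,t)[:2]:
            ys,xs=np.nonzero(r['region']); print(t,round(r['conf'],2),r['rect'],xs.mean().round(1),ys.mean().round(1),len(xs))
pickle.dump(d,open('d.pkl','wb'))
E
```

```text
0.0 [0.23597816 0.60505573 0.22145851] [-1.79891212e+02  4.65266328e-03  1.58700454e+02] [ 0.26488177 -0.12907253 -0.65710391]
scene [[511.91193514320435, 0.0, 322.72283402304055], [0.0, 511.91193514320435, 234.28629395888538], [0.0, 0.0, 1.0]] [[-0.43, 0.903, 0.016, 0.309], [0.71, 0.348, -0.613, -0.35], [-0.558, -0.252, -0.79, 1.517], [0.0, 0.0, 0.0, 1.0]]
red_damper 0.95 [225.3, 143.9, 362.2, 249.4] 293.1 196.7 7990
red_damper 0.56 [275.3, 289.2, 295.4, 312.6] 285.1 301.0 336
red_paddle 0.62 [265.7, 140.1, 337.6, 193.3] 295.5 170.2 1394
red_tab 0.84 [232.4, 147.2, 293.5, 163.9] 259.7 154.3 347
red_tab 0.16 [395.4, 201.3, 465.0, 219.5] 425.0 211.9 505
blue_damper 0.95 [379.2, 192.5, 521.0, 299.1] 452.0 248.9 9798
blue_damper 0.38 [393.3, 201.9, 463.2, 220.1] 424.0 211.7 473Traceback (most recent call last):
  File "<stdin>", line 10, in <module>
ValueError: it knows: blue_damper, blue_lever, blue_pawl, bottle, fitting, flange, meter, red_damper, red_hub, red_lever, red_paddle, red_pawl, red_tab, screwdriver, wrench
```

```bash
python3 - <<'E'
from cell import env
import cv2,numpy as np,pickle
d={}
for c in ['scene','side']:
    p=env.read_camera(c); d[c]=dict(p)
    cv2.imwrite(f'pics/{c}0.png',p['image'][:,:,::-1])
    if c=='side':
      print(c,p['camera_matrix'].tolist(),np.round(p['camera_from_world'],3).tolist())
      for t in ['red_damper','red_paddle','red_tab','blue_damper','screwdriver']:
        for r in env.regions_of(p,t)[:2]:
            ys,xs=np.nonzero(r['region']); print(t,round(r['conf'],2),r['rect'],xs.mean().round(1),ys.mean().round(1),len(xs))
pickle.dump(d,open('d.pkl','wb'))
E
```

```text
side [[598.8325130410994, 0.0, 332.7838579797595], [0.0, 598.8325130410994, 242.67674922746292], [0.0, 0.0, 1.0]] [[0.996, -0.089, 0.014, -0.636], [-0.051, -0.695, -0.717, 0.106], [0.074, 0.713, -0.697, 1.208], [0.0, 0.0, 0.0, 1.0]]
red_damper 0.67 [220.7, 225.2, 328.3, 427.1] 270.2 341.1 11957
red_paddle 0.89 [245.9, 224.3, 274.9, 331.6] 259.9 250.4 1105
red_tab 0.82 [261.8, 284.2, 290.3, 359.2] 273.5 329.4 670
blue_damper 0.58 [217.4, 101.4, 316.5, 264.9] 262.7 195.2 6423
blue_damper 0.41 [254.0, 148.3, 285.8, 196.1] 269.4 175.6 391
screwdriver 0.59 [285.1, 277.8, 310.0, 365.0] 296.5 331.9 874
screwdriver 0.39 [256.5, 147.6, 287.5, 196.4] 268.6 173.9 382
```

View pics/scene0.png

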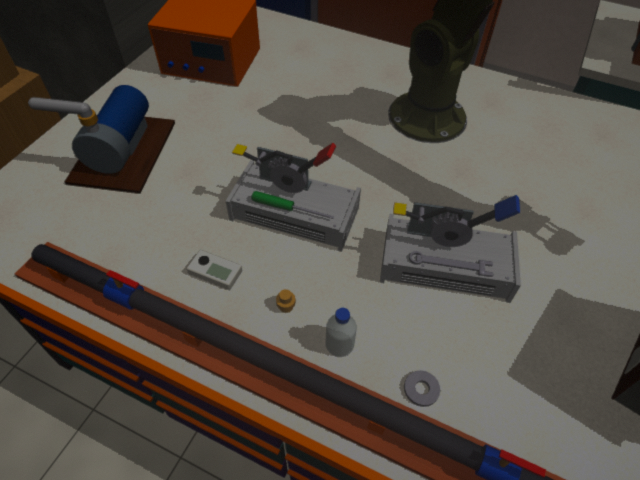

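View pics/side0.png

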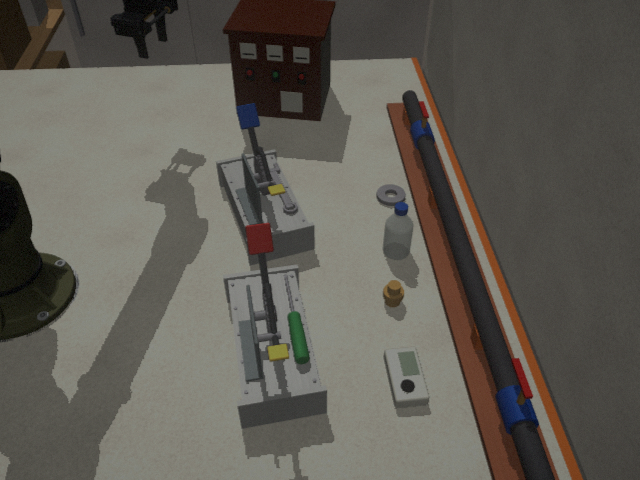

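Scene view: red damper at about (295,195), its tab at (240,150) and paddle at (325,154). Side view: tab (278,352), paddle (260,238). The screwdriver lies on the +x side. Next I fit the damper pose using colour centroids plus box corners.

```bash
cat > h.py <<'E'
import numpy as np
def proj(p,X):
    T=np.array(p['camera_from_world']);c=(T[:3,:3]@np.atleast_2d(X).T).T+T[:3,3]
    u=(np.array(p['camera_matrix'])@c.T).T; return u[:,:2]/u[:,2:]
def world(q,L):
    c,s=np.cos(q[2]),np.sin(q[2]); return np.atleast_2d(L)@np.array([[c,-s,0],[s,c,0],[0,0,1]]).T+[q[0],q[1],0]
def paddle(a,h=0.006,r=0.13):
    e=np.radians(50)-a*np.radians(50)/0.9 if 0 else np.radians(50)-a
    return [0,-0.012+r*np.cos(e)-h*np.sin(e),0.125+r*np.sin(e)+h*np.cos(e)]
TAB=[0,-0.129,0.178]
E
python3 - <<'E'
from h import *; import pickle,cv2
from scipy.optimize import least_squares
d=pickle.load(open('d.pkl','rb'))
win={'scene':((225,140,255,165),(305,140,342,172)),'side':((262,340,295,365),(240,218,280,258))}
obs={}
for c,(wt,wp) in win.items():
    hsv=cv2.cvtColor(d[c]['image'],cv2.COLOR_RGB2HSV)
    out=[]
    for w,f in((wt,lambda h:(h[...,0]>20)&(h[...,0]<35)&(h[...,1]>150)),(wp,lambda h:((h[...,0]<6)|(h[...,0]>174))&(h[...,1]>150))):
        m=f(hsv[w[1]:w[3],w[0]:w[2]]);ys,xs=np.nonzero(m);out.append([xs.mean()+w[0],ys.mean()+w[1]]);print(c,out[-1],len(xs),xs.min()+w[0],xs.max()+w[0],ys.min()+w[1],ys.max()+w[1])
    obs[c]=np.array(out)
tabc=[0,-.129,.1755]
def f(q): return np.concatenate([(proj(d[c],world(q,[tabc,paddle(q[3],0.002)]))-obs[c]).ravel() for c in obs])
s=least_squares(f,[0.5,-.3,0,0]);print(s.x,s.fun.round(1))
q=s.x;print('tab',world(q,TAB),'pad',world(q,paddle(q[3])))
for c in obs:
    im=d[c]['image'][:,:,::-1].copy()
    B=[[x,y,z] for z in(.072,0) for x,y in((-.073,-.145),(.073,-.145),(.073,.145),(-.073,.145))]
    P=proj(d[c],world(q,B))
    P2=proj(d[c],world(q,[[-.03,-.1,.167],[-.03,.025,.167],[0,-.012,.125],TAB,paddle(q[3])]))
    k=4; x0,y0=(215,130) if c=='scene' else (200,215)
    w,h=(160,130) if c=='scene' else(150,215)
    k=4 if c=='scene' else 2.7
    cr=cv2.resize(im[y0:y0+h,x0:x0+w],None,fx=k,fy=k)
    t=lambda p:tuple(int(v) for v in ((p-[x0,y0]+.5)*k))
    for i in range(4):
        cv2.line(cr,t(P[i]),t(P[(i+1)%4]),(0,255,0),1);cv2.line(cr,t(P[i]),t(P[i+4]),(255,0,0),1)
    for p in P2: cv2.circle(cr,t(p),3,(255,0,255),-1)
    cv2.imwrite(f'pics/fit_{c}.png',cr)
a,b=[cv2.imread(f'pics/fit_{c}.png') for c in obs]
cv2.imwrite('pics/fit.png',cv2.resize(cv2.hconcat([cv2.copyMakeBorder(a,0,max(0,b.shape[0]-a.shape[0]),0,0,0),b]),(800,int(800*b.shape[0]/(a.shape[1]+b.shape[1])))))
E
```

```text
scene [np.float64(239.30769230769232), np.float64(149.17307692307693)] 104 233 246 144 154
scene [np.float64(324.72058823529414), np.float64(153.68627450980392)] 204 314 335 143 164
side [np.float64(279.8333333333333), np.float64(356.3333333333333)] 30 268 287 346 360
side [np.float64(259.21889055472263), np.float64(238.119940029985)] 667 246 272 223 253
[ 0.50907794 -0.18090107  0.13251926  0.0452046 ] [-1.4  0.7 -1.2  1.3 -1.2 -2.7 -0.7  1.8]
tab [[ 0.52612293 -0.30877002  0.178     ]] pad [[ 0.4996226  -0.10996855  0.22476842]]
```

View pics/fit.png

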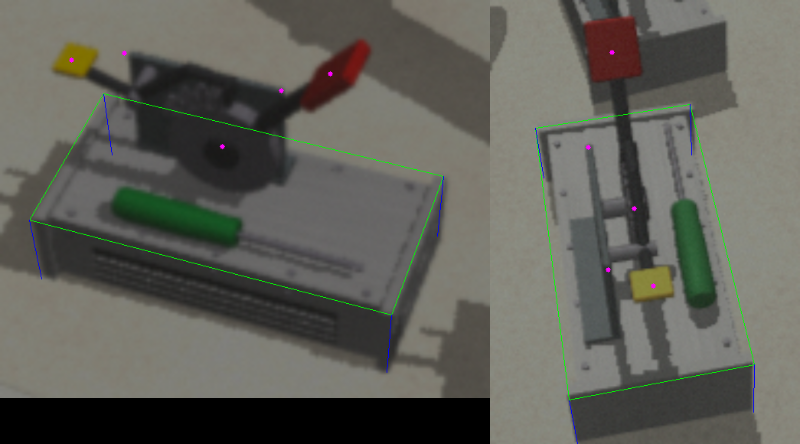

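The fit agrees well: box centre about (0.509,-0.181), yaw 0.13 rad, lever about 0.045 rad. The tab and paddle markers sit on the parts in both views. I'll go up first, shut the fingers and turn the jaws along the box x axis (-61°).

Request:
apply_moves(targets=[[[0, 0, 45], [0, 0, -0.13]], [[0, 0, 90], [0, 0, -0.26]], [[0, 0, 130], [0, 0, -0.4]], [[0, 0, 160], [0, 0, -0.53]], [[40, -30, 160], [0, 0, -0.66]], [[70, -65, 160], [0, 0, -0.8]], [[100, -100, 160], [0, 0, -0.93]], [[130, -135, 160], [0, 0, -1.065]]], hand=0)

```text
time_s: 1.4
tool_pos: [0.3672, 0.4691, 0.3828]
tool_rot: [180.0, -0.0, 97.4]
force: [0.2, 0.0, -0.4]
grip_width: 0.0308
```

Request:
apply_moves(targets=[[[30, -40, 0], [0, 0, 0]], [[60, -80, 0], [0, 0, 0]], [[90, -120, 0], [0, 0, 0]], [[110, -165, 0], [0, 0, 0]], [[130, -210, 0], [0, 0, 0]], [[150, -255, 0], [0, 0, 0]], [[160, -300, 0], [0, 0, 0]], [[160, -350, 0], [0, 0, 0]]])

```text
time_s: 2.2
tool_pos: [0.5269, 0.1189, 0.3821]
tool_rot: [180.0, 0.0, 97.7]
force: [-0.5, -0.3, -0.1]
grip_width: 0.0005
```

Request:
apply_moves(targets=[[[0, -50, 0], [0, 0, 0]], [[0, -100, 0], [0, 0, 0]], [[0, -150, 0], [0, 0, 0]], [[0, -200, 0], [0, 0, 0]], [[0, -250, 0], [0, 0, 0]], [[0, -300, 0], [0, 0, 0]], [[0, -350, 0], [0, 0, 0]], [[0, -400, 0], [0, 0, 0]]])

```text
time_s: 3.0
tool_pos: [0.526, -0.2811, 0.3831]
tool_rot: [179.9, 0.0, 97.7]
force: [1.1, -0.2, 1.5]
grip_width: 0.0003
```

Request:
apply_moves(targets=[[[-1, -28, 0], [0, 0, 0]], [[-1, -28, -50], [0, 0, 0]], [[-1, -28, -100], [0, 0, 0]], [[-1, -28, -140], [0, 0, 0]], [[-1, -28, -170], [0, 0, 0]], [[-1, -28, -175], [0, 0, 0]], [[-1, -28, -175], [0, 0, 0]]])

```text
time_s: 3.7
tool_pos: [0.5251, -0.3072, 0.2076]
tool_rot: [-180.0, -0.0, 97.7]
force: [0.3, -0.1, -0.1]
grip_width: 0.0001
```

```bash
cat > look.py <<'E'
import sys,cv2,numpy as np
from cell import env
o=env.get_obs();print(o['time_s'],np.round(o['tool_pos'],4),np.round(o['force'],1))
a=env.read_camera('scene')['image'][125:255,210:370];b=env.read_camera('side')['image'][205:435,190:350]
a=cv2.resize(a,(400,325),interpolation=2);b=cv2.resize(b,(400,575),interpolation=2)
c=np.zeros((575,800,3),np.uint8);c[:325,:400]=a;c[:,400:]=b
w=env.read_camera('wrist')['image'];c[325:575,:333]=cv2.resize(w,(333,250))
cv2.imwrite('pics/'+sys.argv[1],c[:,:,::-1])
E
python3 look.py a1.png
```

```text
3.7 [ 0.5251 -0.3072  0.2076] [ 0.3 -0.1 -0.1]
```

View pics/a1.png

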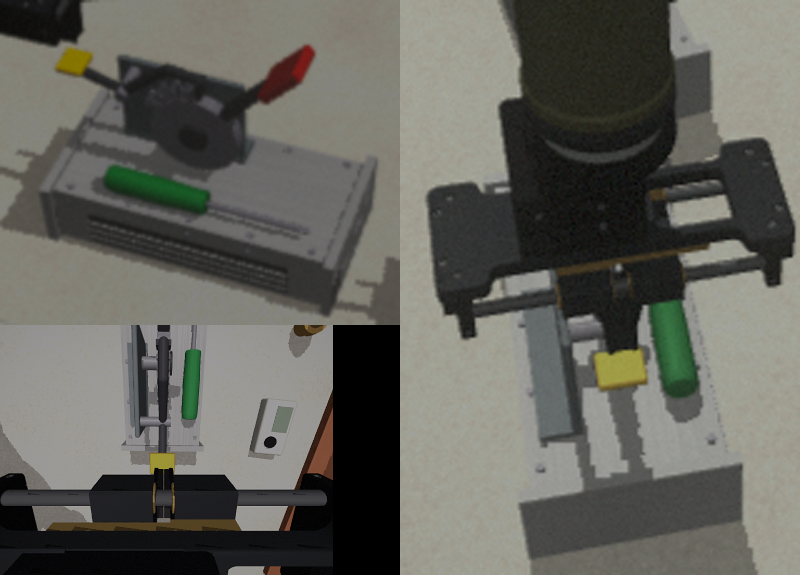

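Side view: the closed fingertips are centred in x on the tab (tip at (622,350), tab at (620,370)). The screwdriver is clear of the fingers. I'll check the tip's projection against the tab, then press.

```bash
python3 - <<'E'
from h import *; import pickle
d=pickle.load(open('d.pkl','rb'))
for c,f in(('scene',lambda p:(p-[210,125])*2.5),('side',lambda p:(p-[190,205])*2.5+[400,0])):
    print(c,f(proj(d[c],[[.5251,-.3072,.2076],[.526,-.3088,.178]])).round())
E
```

```text
scene [[68. 35.]
 [69. 60.]]
side [[617. 338.]
 [621. 369.]]
```

Request:
apply_moves(targets=[[[1, -2, -10], [0, 0, 0]], [[1, -2, -20], [0, 0, 0]], [[1, -2, -25], [0, 0, 0]], [[1, -2, -29], [0, 0, 0]], [[1, -2, -32], [0, 0, 0]], [[1, -2, -34], [0, 0, 0]]])

```text
time_s: 4.45
tool_pos: [0.5261, -0.3109, 0.1742]
tool_rot: [180.0, 0.1, 97.6]
force: [-1.3, -3.2, 4.9]
grip_width: 0.0006
```

Request:
apply_moves(targets=[[[0, -1, -2], [0, 0, 0]], [[0, -2, -4], [0, 0, 0]], [[0, -3, -6], [0, 0, 0]], [[0, -4, -8], [0, 0, 0]], [[1, -5, -10], [0, 0, 0]], [[1, -5, -11], [0, 0, 0]], [[1, -5, -11], [0, 0, 0]]])

```text
time_s: 5.15
tool_pos: [0.5268, -0.3143, 0.1628]
tool_rot: [-180.0, -0.0, 97.7]
force: [-2.2, -1.6, 5.7]
grip_width: 0.0007
```

Request:
apply_moves(targets=[[[0, 0, 20], [0, 0, 0]], [[0, 0, 60], [0, 0, 0]], [[0, 0, 110], [0, 0, 0]], [[-10, 50, 120], [0, 0, 0]], [[-15, 95, 120], [0, 0, 0]], [[-20, 140, 120], [0, 0, 0]], [[-25, 170, 120], [0, 0, 0]], [[-25, 195, 120], [0, 0, 0]]])

```text
time_s: 5.95
tool_pos: [0.5012, -0.115, 0.2818]
tool_rot: [-179.9, -0.2, 97.9]
force: [-0.4, 0.1, -0.0]
grip_width: 0.0004
```

```bash
python3 look.py a2.png; python3 - <<'E'
from h import *
q=[.5091,-.1809,.1325]
for a in [.045,.2,.4,.6,.8,.9]:
    p=np.array(paddle(a)); e=np.radians(50)-a
    print(a,world(q,p).round(3), 'edge-corrected tcp',world(q,p-[0,.0095,0]).round(4))
E
```

```text
5.95 [ 0.5012 -0.115   0.2818] [-0.4  0.1 -0. ]
0.045 [[ 0.5   -0.11   0.225]] edge-corrected tcp [[ 0.5009 -0.1194  0.2248]]
0.2 [[ 0.498 -0.096  0.211]] edge-corrected tcp [[ 0.499  -0.1051  0.2107]]
0.4 [[ 0.496 -0.081  0.19 ]] edge-corrected tcp [[ 0.497  -0.0902  0.1895]]
0.6 [[ 0.494 -0.07   0.166]] edge-corrected tcp [[ 0.4956 -0.0797  0.1658]]
0.8 [[ 0.494 -0.065  0.14 ]] edge-corrected tcp [[ 0.4949 -0.0741  0.1404]]
0.9 [[ 0.493 -0.064  0.127]] edge-corrected tcp [[ 0.4948 -0.0732  0.1274]]
```

View pics/a2.png

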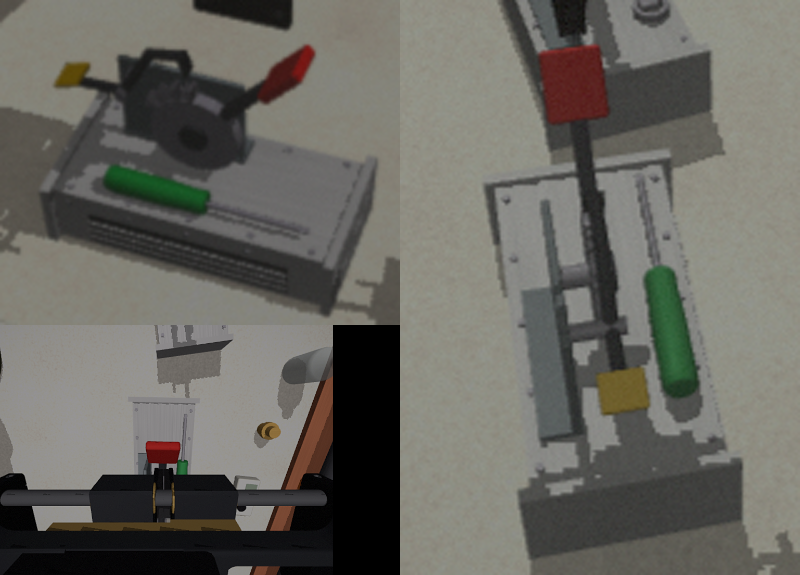

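The pawl is now clearly lifted: the nose arm is raised and the tab is down at (72,75) in the scene crop. Pushing the lever along its arc next.

Request:
apply_moves(targets=[[[0, -4, -30], [0, 0, 0]], [[0, -4, -48], [0, 0, 0]], [[0, -4, -57], [0, 0, 0]], [[-1, 1, -62], [0, 0, 0]], [[-1, 5, -67], [0, 0, 0]], [[-2, 10, -73], [0, 0, 0]], [[-2, 15, -79], [0, 0, 0]], [[-3, 20, -86], [0, 0, 0]]])

```text
time_s: 6.9
tool_pos: [0.4994, -0.099, 0.1966]
tool_rot: [180.0, 0.0, 97.7]
force: [-2.5, -3.2, 2.9]
grip_width: 0.0005
```

Request:
apply_moves(targets=[[[-1, 5, -7], [0, 0, 0]], [[-1, 9, -15], [0, 0, 0]], [[-2, 12, -23], [0, 0, 0]], [[-2, 15, -31], [0, 0, 0]], [[-3, 18, -40], [0, 0, 0]], [[-3, 20, -49], [0, 0, 0]], [[-3, 21, -57], [0, 0, 0]], [[-3, 22, -64], [0, 0, 0]]])

```text
time_s: 7.7
tool_pos: [0.4964, -0.0768, 0.1319]
tool_rot: [180.0, -0.0, 97.7]
force: [0.3, -1.1, 4.8]
grip_width: 0.0
```

Request:
apply_moves(targets=[[[0, 0, -2], [0, 0, 0]], [[0, 0, -4], [0, 0, 0]], [[0, 0, -5], [0, 0, 0]], [[0, 0, -6], [0, 0, 0]]])

```text
time_s: 8.1
tool_pos: [0.4965, -0.0767, 0.1281]
tool_rot: [180.0, -0.1, 97.7]
force: [-5.0, 2.0, 19.1]
grip_width: -0.0
```

Request:
apply_moves(targets=[[[0, 0, 0], [0, 0, 0]], [[0, 0, 0], [0, 0, 0]], [[0, 0, 0], [0, 0, 0]], [[0, 0, 15], [0, 0, 0]], [[0, 0, 50], [0, 0, 0]], [[0, 0, 100], [0, 0, 0]], [[0, 0, 150], [0, 0, 0]], [[0, 0, 200], [0, 0, 0]]])

```text
time_s: 8.9
tool_pos: [0.4951, -0.0777, 0.3277]
tool_rot: [-179.9, -0.0, 97.7]
force: [1.5, 0.0, 0.5]
grip_width: 0.0005
```

Request:
apply_moves(targets=[[[0, -50, 20], [0, 0, 0]], [[0, -100, 20], [0, 0, 0]], [[0, -150, 20], [0, 0, 0]], [[0, -200, 20], [0, 0, 0]], [[0, -200, 20], [0, 0, 0]]])

```text
time_s: 9.4
tool_pos: [0.4926, -0.2851, 0.3458]
tool_rot: [-179.8, 0.2, 97.0]
force: [-0.1, -0.1, 0.0]
grip_width: 0.0003
```

```bash
python3 - <<'E'
from h import *; import cv2,pickle
from cell import env
d=pickle.load(open('d.pkl','rb'))
o=env.get_obs();print(o['time_s'],o['force'].round(1) if hasattr(o['force'],'round') else o['force'])
q=[.5091,-.1809,.1325];ims=[]
for c in('scene','side'):
    im=env.read_camera(c)['image'][:,:,::-1].copy()
    print(c,'pred paddle',[proj(d[c],world(q,paddle(a,0.002))).round(1).tolist() for a in(.8,.87,.9)])
    h=cv2.cvtColor(im[130:300,220:345],cv2.COLOR_BGR2HSV);m=((h[...,0]<6)|(h[...,0]>174))&(h[...,1]>150);ys,xs=np.nonzero(m);print('seen',xs.mean()+220,ys.mean()+130,len(xs))
    ims.append(cv2.resize(im[100:440,180:540],(400,378)))
cv2.imwrite('pics/end.png',cv2.hconcat(ims))
E
```

```text
9.4 [-0.1 -0.1  0. ]
scene pred paddle [[[341.1, 187.3]], [[341.2, 190.1]], [[341.1, 191.2]]]
seen 338.0263157894737 190.92105263157896 190
side pred paddle [[[258.8, 257.5]], [[259.1, 260.8]], [[259.3, 262.2]]]
seen 262.56190476190477 259.8888888888889 315
```

View pics/end.png

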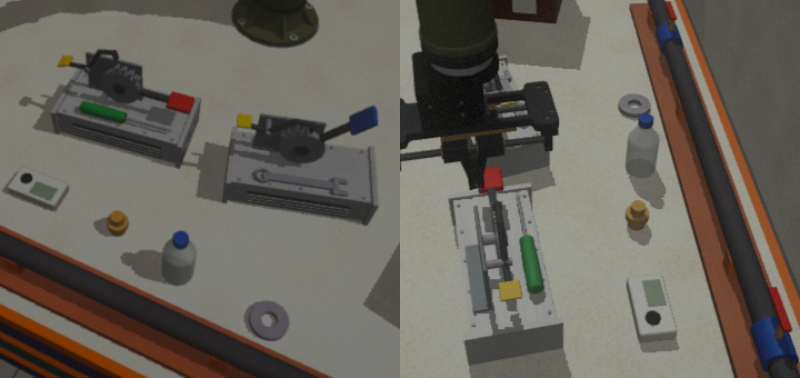

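The red lever is level at its stop, with the paddle at row 190.9 in the scene view (about 0.89 rad predicted). The hard 19 N contact and tip height of 128 mm agree with that. The blue lever is still up, and the loose things look unmoved. The gripper is clear, so I'm handing in.

```bash
python3 -c "
from cell import env
print(env.sign_off())"
```

```text
the job is handed in; nothing more can be done
None
```

I pressed the red damper's yellow tab down with the shut fingers until it was about at its stop. I then pushed the red lever along its arc to the bottom stop, backed the arm off and handed the job in. The clock read about 9.4 s of the 42 s allowed; the sign-off gave no verdict.

- **Pawl:** after I pressed the tab, the scene and side pictures showed the pawl raised, with the lever still up. I worked its angle out from the fingertip height as about 0.33 to 0.35 rad, rather than measuring it directly.
- **Lever:** the push ended on a firm stop, with 19 N on the tool and the fingertips 128 mm above the bench. After I backed off, the paddle stayed level. Its height in the scene view fits about 0.89 rad.
- **Disagreement in the side view:** there the gripper partly hid the paddle. What showed was 3 to 4 pixels off to one side, and its height fitted about 0.85 rad, right at the limit. I put that down to the blocked view and did not take another picture.
- **Everything else:** by eye in the last pictures, the blue lever was still up, its tab looked unpressed and the loose things looked unmoved. I did not measure these. The tool force was back to about zero, so the arm was touching nothing.

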